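Draw a chisel out of a cabinet through its narrow front opening

TASK

A chisel has ended up inside the small wooden cabinet that is lying on its back; it is longer than the cabinet's front opening and both its ends are caught under the frame. Work it free, tilt it and draw it out slantwise through the opening, one end first, and finish with the gripper still holding it motionless above the cabinet, both ends at least 5 cm higher than the top of the frame. Do not drag or tip the cabinet, and leave the things around it alone.

Things in the scene. Friction and masses are not known exactly. Their poses are not given: they have to be found in the camera images.
- cabinet: Doorless pale wood cabinet lying loose on its back, long side across the robot's view (yaw within 0.45 rad), 1.8 kg, outside 180 (x) x 340 (y) x 58 (z) mm. Origin: centre of underside, z up. Inner floor at z = 6 mm; inside 150 (x) x 310 (y) mm, 40 mm high. On top a face frame, z = 46 to 58 mm, leaves one central opening.
- cabinet_mouth (a point): Centre of the cabinet's front opening, level with the frame's top (58 mm above its underside); axes as the cabinet's. The opening is 130 (x) x 190 (y) mm: at each y end a 12 mm thick rail covers the last 60 mm of the inside, and along each long side a stile covers 10 mm.
- chisel: Red-handled wood chisel, 240 mm, about 0.13 kg, lying on the cabinet's inner floor, lengthwise within 0.1 rad, within 14 mm of its middle line. Origin: mid-length, on the handle's underside; y from blade to handle, z up. Handle: y = 12 to 117, 27 wide (x), z = 0 to 27 mm. Blade: y = -120 to -8, 20 wide, z = 10 to 14 mm. Balance point in the handle.
- chisel_tip (a point): Middle of the chisel's cutting edge, at (0, -120, 12) mm in the chisel's frame; axes as the chisel's. At the start it lies under the rail at the cabinet's -y end, about 20 to 50 mm from the inner end wall.
- chisel_butt (a point): Middle of the end face of the chisel's handle, at (0, 117, 13.5) mm in the chisel's frame; axes as the chisel's. At the start it lies about 7 to 37 mm in under the rail at the cabinet's +y end.
- sanding_block: Bystander: brown sanding block, 62 x 107 x 29 mm, loose on the worktop to the left of the cabinet. Origin: centre of its underside.
- mug: Bystander: white spotted mug, 82 x 114 x 91 mm, loose on the worktop to the right of the cabinet, farther back. Origin: centre of its underside.
- offcut: Bystander: wooden offcut, 45 x 100 x 19 mm, loose on the worktop to the right of the cabinet, nearer the robot. Origin: centre of its underside.
Mind the look-alikes: they are no part of the job. Of the things that look like the chisel, the larger one is meant.

How it is judged:
On the way:
1. the chisel slants through the opening: one end more than 15 mm above the top of the frame, the other end still inside, below the top of the frame (((z of chisel_butt in the frame of cabinet above 0.073 m and z of chisel_tip in the frame of cabinet below 0.058 m) or (z of chisel_tip in the frame of cabinet above 0.073 m and z of chisel_butt in the frame of cabinet below 0.058 m))), for 0.1 s.
At the end, for the whole second after the job is handed in: The chisel is held by the fingers (more than 1 N), moving at less than 30 mm/s, with both its ends more than 45 mm above the top of the cabinet's frame, its middle within 250 mm sideways of the cabinet's centre, not touching the cabinet, and the cabinet is within 20 mm of where it stood (z of each of chisel_butt, chisel_tip in the frame of cabinet above 0.103 m and horizontal distance between chisel and cabinet below 0.25 m and contact force between the fingers and chisel above 1 N and contact force between chisel and cabinet below 0.1 N and linear speed of chisel below 0.03 m/s and distance of cabinet from where it was at the start of the episode below 0.02 m); the arm keeps its last pose, push and grip.
It fails at once if the cabinet is dragged, lifted or tipped: moved more than 20 mm or tipped more than 0.1 rad (distance of cabinet from where it was at the start of the episode above 0.02 m or angle between cabinet's own z axis and vertical above 0.1 rad).
It fails at once if a bystander (sanding block, mug, offcut) is moved more than 30 mm (distance of any of sanding_block, mug, offcut from where it was at the start of the episode above 0.03 m).
It also fails if it takes over 38 s, if anything falls off the work surface, if the arm or the gripper's body presses on something with over 40 N, if the wrist force passes 120 N, or if a joint passes its speed limit or range.

ROBOT

A 6-joint arm with a two-finger parallel gripper is mounted at the origin on a cart in front of the work surface, level with it; the furniture and walls round the work are solid. World frame = base frame: x ahead of the robot, y to its left, z up, the work surface at z = 0. Lengths are in m, angles in rad, forces in N, time in s.
With the tool pointing down it reaches from about 0.25 to 0.85 m from the base axis. Payload 12.5 kg.
Tool frame: the origin (TCP) lies at the very end of the fingers, on their centre line; the grasp point (between the pads) lies 19 mm behind it; z points along the fingers, y is the line along which they close (so a half turn about z gives the same grasp; the last joint's range is limited). The gripper opens to 93 mm and grips with 3 to 60 N. Pads are 15 mm wide; open, the fingers measure 128 mm over their backs; the gripper's body (75 mm by 188 mm) begins 65 mm behind the grasp point.
Start: joints at [1.095, 0.351, 1.652, -0, 1.139, -0.085], TCP at [0.209, 0.509, 0.219] pointing down, gripper open.
Joint ranges: [-2.75, 2.75], [-0.79, 2.1], [0.01, 2.65], [-1.57, 4.71], [0.07, 3.14], [-2.87, 2.87]. Speed limits (rad/s): [2.22, 2.22, 2.79, 3.14, 3.14, 3.14].

INTERFACE

Orientations are given as a unit quaternion [x, y, z, w].
In Python, from workcell import * gives the robot as it stands.
- The arm moves only by the tool inch_along, called after "Call:" in YAML: its name, and indented under it one key for each argument. Schema: {"type":"object","properties":{"motion":{"type":"array","items":{"type":"array","prefixItems":[{"type":"array","items":{"type":"number"},"minItems":3,"maxItems":3},{"type":"array","items":{"type":"number"},"minItems":3,"maxItems":3}],"minItems":2,"maxItems":2},"minItems":1,"maxItems":5},"jaw":{"type":"number"},"only":{"type":"string"},"quiet":{"type":"boolean"},"lines":{"type":"string"}},"required":["motion"],"additionalProperties":false}. motion is a list of rows, 1 to 5 of them, each written [[dx, dy, dz], [rx, ry, rz]]: dx, dy, dz in parts of the range, where 1.0 means 0.5 m, then a rotation vector rx, ry, rz in shares of pi/2 rad (1.0 is pi/2 rad); each row is the pose to reach, as a shift and turn from the pose commanded when the call began, along the tool's axes at that moment; what a row does not reach only later rows make up. A row lasts 1/8 s, in which the tool goes at most 0.0625 m and 0.188 rad, less where a joint would pass 70% of its speed; a pose out of reach is approached as far as the arm can. jaw is the opening from 0.0 (shut) to 1.0 (fully open), set as the call begins (left out keeps the last). The fingers move at their own pace and stop on an object; the grip force is fixed at half the most. Time passes only in rows, so rows that do not move let the fingers close. The tool returns the time, the measured TCP pose, the force, the opening and the grip force at its end. only (a regular expression) keeps the lines of the reply that match it, lines (a string "A,B") keeps lines A to B, and quiet returns only ok. No shift or turn number may pass 1 either way. Input that does not fit is refused with a message, and nothing moves.
- read_state(): the state, without advancing time (a new reading comes with each control period).
- grab_frame(name): name is "side" or "top"; returns the picture (420x560x3 uint8, red, green, blue); there is no depth.
- calibration(name): a dict with "K" (3x3 intrinsics, pixels), "k1" (the pictures are not rectified: a ray, as slopes to the right and down, at radius r is drawn at 1 + k1 r^2 times it, then the intrinsics apply), "R" (3x3) and "t" (3): a world point X has camera coordinates R X + t. Camera axes: x right, y down, z forward; pixel columns grow to the right and rows downward; lengths in m; the calibration is good to about 2 mm. A picture is of the moment at which its call begins. calibration takes no time and is no camera call.
- hand_in(): hands the job in; it is judged then, once.
The state is a dict: "time": time; "joint_pos": joint angles; "qvel": joint speeds; "effort": joint torques, N m; "tool_pos": TCP position; "tool_rot": TCP orientation; "force": force on the tool from outside, world axes, zero at the start; "wrist_torque": the same for the moment, N m; "width": opening from 0.0 (shut) to 1.0 (fully open); "grasp_force": force on a finger pad.
Only numpy, scipy, OpenCV 4.12 (cv2) and the standard library are available. Lean on these libraries where they do the work, as an engineer would, in place of code of your own. Each camera call takes 0.05 s, during which the arm holds its last target. There are 200 camera calls.

## Working session

There is one attempt and no reset: what is moved stays moved. The work goes in short steps, Python scripts to look and compute and a tool call to move; the robot and the scene stay as the last step left them, time stands still between calls to the robot, and variables do not carry over. Pictures are saved under pics/ and viewed, at most 10 in all, crops included, and the job is handed in when it is done.

```bash
ls; mkdir -p pics; python3 - <<'E'
from workcell import *
import cv2
for n in ("top","side"):
    cv2.imwrite(f"pics/{n}0.png",grab_frame(n)[:,:,::-1])
    print(n,calibration(n))
s=read_state();print(s)
E
```

```text
pics
top {'K': array([[509.18690089,   0.        , 279.25674744],
       [  0.        , 509.18690089, 199.97753479],
       [  0.        ,   0.        ,   1.        ]]), 'k1': 0.0353844256156614, 'R': array([[ 0.20751561, -0.97822796, -0.00270597],
       [-0.84709664, -0.17831332, -0.50063124],
       [ 0.48924897,  0.10618101, -0.86565642]]), 't': array([-0.11637067,  0.47907315,  1.54532151])}
side {'K': array([[397.27085965,   0.        , 274.3335322 ],
       [  0.        , 397.27085965, 210.24881016],
       [  0.        ,   0.        ,   1.        ]]), 'k1': 0.03057215636395091, 'R': array([[ 0.97690283, -0.21365523, -0.00350742],
       [-0.0926224 , -0.40859441, -0.90800424],
       [ 0.19256675,  0.88735678, -0.41894629]]), 't': array([-0.50605279,  0.09005539,  1.23280143])}
{'time': 0.1, 'joint_pos': array([ 1.09543633e+00,  3.51137666e-01,  1.65234414e+00, -2.39603774e-05,
        1.13913286e+00, -8.45952091e-02]), 'qvel': array([ 0.00125493, -0.00022756, -0.00215584, -0.00079499,  0.00187602,
        0.00013362]), 'effort': array([ 7.27475363e-04, -4.98023236e+01, -2.85713714e+01,  6.99991104e-02,
        2.37474649e-02, -6.15619001e-05]), 'tool_pos': array([0.20932913, 0.50827051, 0.21818581]), 'tool_rot': array([ 1.94136722e-01,  9.80974348e-01, -4.94114854e-04, -1.30753426e-04]), 'force': array([0.03225485, 0.7151799 , 0.58733636]), 'wrist_torque': array([0.00856727, 0.00783176, 0.02445344]), 'grasp_force': 0.0, 'width': 0.9996724278081566}
```

View pics/top0.png

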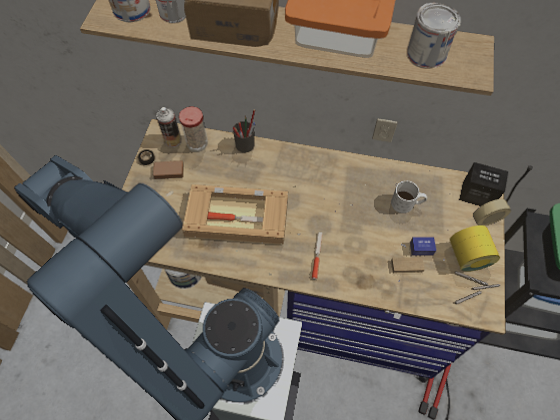

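View pics/side0.png

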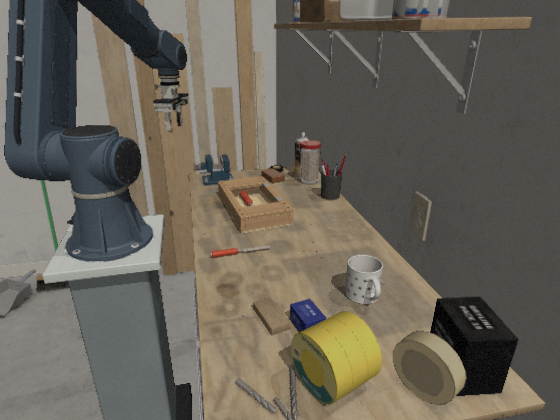

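The top picture shows two chisel-like things. One is inside the cabinet (about 232,217, handle to the left). The other lies loose on the worktop (317,256). The description puts the chisel inside the cabinet, so that's the one I want, and I'll confirm it in enlarged crops.

```bash
python3 - <<'E'
import cv2
a=cv2.imread("pics/top0.png")[175:285,175:335]; cv2.imwrite("pics/topc.png",cv2.resize(a,None,fx=5,fy=5,interpolation=cv2.INTER_CUBIC))
a=cv2.imread("pics/side0.png")[165:235,205:305]; cv2.imwrite("pics/sidec.png",cv2.resize(a,None,fx=8,fy=8,interpolation=cv2.INTER_CUBIC))
E
```

```text
(no output)
```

View pics/topc.png

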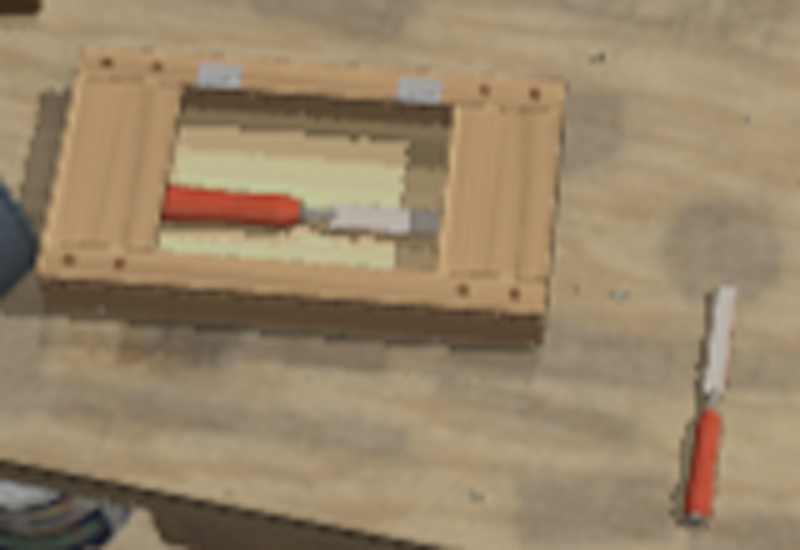

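View pics/sidec.png

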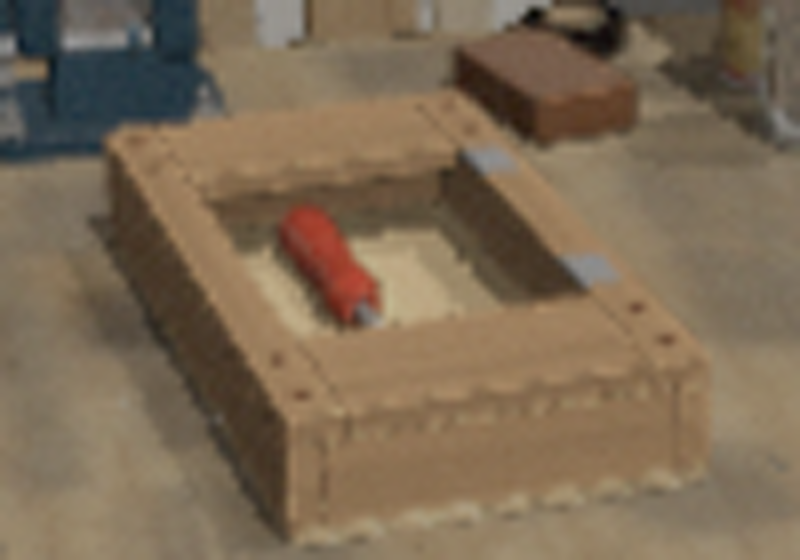

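Top crop: the in-cabinet chisel has its red handle from (165,203) to (300,211) and its blade running to (440,222) under the -y rail. The loose chisel at (710,400) is smaller, so the one inside is meant. Next I'll compute positions from the frame's top corners.

```bash
cat > h.py <<'E'
from workcell import *
import numpy as np, cv2
def ray(n,px):
    c=calibration(n); d=np.array([c["k1"],0,0,0,0.])
    K=c["K"]; q=(np.array(px,float)-[K[0,2],K[1,2]])/[K[0,0],K[1,1]]
    p=q.copy()
    for _ in range(20): p=q/(1+c["k1"]*(p**2).sum(-1,keepdims=True))
    v=np.c_[p,np.ones(len(p))]@c["R"]; o=-c["R"].T@c["t"]
    return o,v
def atz(n,px,z):
    o,v=ray(n,px); return o+v*((z-o[2])/v[:,2])[:,None]
def proj(n,X):
    c=calibration(n); x=np.atleast_2d(X)@c["R"].T+c["t"]; p=x[:,:2]/x[:,2:]
    p=p*(1+c["k1"]*(p**2).sum(1,keepdims=True)); return p*c["K"][0,0]+c["K"][:2,2]
E
python3 - <<'E'
from h import *
np.set_printoptions(precision=4,suppress=True)
T=lambda a:np.array(a)/5.+175-0.4
S=lambda a:np.array(a)/8.+[205,165]-0.44
for n,c in (("top",T([[82,50],[565,85],[547,312],[40,278]])),("side",S([[460,92],[710,360],[290,425],[105,135]]))):
    P=atz(n,c,.058); print(n,P[:,:2].tolist(),P.mean(0),[np.linalg.norm(P[i]-P[i-1]) for i in range(4)])
    print("yaw",[np.arctan2(-(d)[0],d[1]) for d in (P[0]-P[1],P[3]-P[2])])
P=atz("top",T([[165,203],[300,211]]),.019+.006);print("handle top view",P)
P=atz("top",T([[330,216],[440,222]]),.019);print("blade",P)
P=atz("side",S([[308,225],[355,300]]),.02);print("handle side",P)
P=atz("top",[[168,170],[404,200],[408,266]],.02);print("byst",P)
s=read_state()
from scipy.spatial.transform import Rotation as R
print(R.from_quat(s["tool_rot"]).as_matrix())
E
```

```text
top [[0.5297499076096484, 0.30957252133986946], [0.5714841147297489, -0.02756684699150949], [0.3974425926515915, -0.05084464919921158], [0.3525489860554056, 0.2846710965136393]] [0.4628 0.129  0.058 ] [np.float64(0.17894202289582314), np.float64(0.33971266935871647), np.float64(0.17559130810749904), np.float64(0.33850591063445784)]
yaw [np.float64(0.12316262883417084), np.float64(0.1330147038944728)]
side [[0.534552737715787, 0.3031229261624213], [0.5740317643061695, -0.03314086649997661], [0.39931675173677517, -0.055619320058055255], [0.3570608131930768, 0.28141179937447225]] [0.4662 0.1239 0.058 ] [np.float64(0.17881486598484442), np.float64(0.3385733772703109), np.float64(0.17615509215315442), np.float64(0.3396697510938403)]
yaw [np.float64(0.11686991323428121), np.float64(0.12472614190991403)]
handle top view [[0.4406 0.2279 0.025 ]
 [0.4537 0.135  0.025 ]]
blade [[0.4572 0.1149 0.019 ]
 [0.4683 0.0393 0.019 ]]
handle side [[0.4477 0.2392 0.02  ]
 [0.4556 0.1454 0.02  ]]
byst [[ 0.5941  0.4225  0.02  ]
 [ 0.6445 -0.4315  0.02  ]
 [ 0.3965 -0.466   0.02  ]]
[[-0.9246  0.3809 -0.0004]
 [ 0.3809  0.9246 -0.0009]
 [ 0.0001 -0.001  -1.    ]]
```

Careful with the scale: shifts go in shares of 0.5 m and turns go in shares of pi/2 rad. That gives: -0.353 m is -0.706, 0.03 m is 0.06, 0.94 rad is 0.5984.

```bash
cat > goal.py <<'E'
import sys
from h import *
from scipy.spatial.transform import Rotation as R
# goal: x y z yaw(chisel) tilt -> delta in tool axes
x,y,z,yaw,th=map(float,sys.argv[1:])
s=read_state(); A=R.from_quat(s["tool_rot"])
M=np.array([[-np.sin(yaw),np.cos(yaw),0],[np.cos(yaw),np.sin(yaw),0],[0,0,-1]]).T
G=R.from_matrix(M)*R.from_euler("y",th)
print("d",A.inv().apply(np.array([x,y,z])-s["tool_pos"]).round(4),"rv",(A.inv()*G).as_rotvec().round(4), "F",s["force"].round(1),"t",s["time"],s["joint_pos"].round(2))
E
```

Call:
inch_along:
  motion:
    - [[-0.14, -0.088, 0.02], [0, 0, 0.1197]]
    - [[-0.28, -0.176, 0.04], [0, 0, 0.2394]]
    - [[-0.42, -0.26, 0.06], [0, 0, 0.3565]]
    - [[-0.56, -0.35, 0.06], [0, 0, 0.4775]]
    - [[-0.706, -0.438, 0.06], [0, 0, 0.5984]]
  jaw: 0.5

```text
time: 0.72
tool_pos: [0.3918, 0.2542, 0.191]
tool_rot: [0.618, 0.786, -0.0, -0.0]
force: [0.7, 0.5, 0.7]
width: 0.521
grasp_force: 0.0
```

```bash
python3 goal.py .452 .1716 .10 .143 0
```

```text
d [-0.0945  0.039   0.091 ] rv [-0.0003  0.0001  0.096 ] F [0.7 0.5 0.7] t 0.725 [0.48 0.23 1.89 0.   1.02 0.24]
```

Call:
inch_along:
  motion:
    - [[0, 0, 0], [0, 0, 0]]
    - [[0, 0, 0], [0, 0, 0]]

```text
time: 0.98
tool_pos: [0.3908, 0.2562, 0.1911]
tool_rot: [0.615, 0.788, -0.0, -0.0]
force: [-0.7, 0.8, -0.3]
width: 0.502
grasp_force: 0.0
```

```bash
python3 goal.py .452 .1716 .10 .143 0
```

```text
d [-0.0969  0.0388  0.0911] rv [-5.000e-04 -1.000e-04  1.026e-01] F [-0.7  0.8 -0.3] t 0.975 [0.48 0.23 1.89 0.   1.02 0.23]
```

In the tool's units: -0.097 m is -0.194, 0.091 m is 0.182, 0.103 rad is 0.0656.

Call:
inch_along:
  motion:
    - [[-0.096, 0.038, 0.06], [0, 0, 0.0318]]
    - [[-0.194, 0.078, 0.12], [0, 0, 0.0656]]
    - [[-0.194, 0.078, 0.182], [0, 0, 0.0656]]
    - [[-0.194, 0.078, 0.182], [0, 0, 0.0656]]
    - [[-0.194, 0.078, 0.182], [0, 0, 0.0656]]

```text
time: 1.6
tool_pos: [0.4524, 0.1727, 0.1013]
tool_rot: [0.654, 0.756, 0.0, 0.0]
force: [-0.1, 0.3, 0.2]
width: 0.499
grasp_force: 0.0
```

```bash
python3 goal.py .452 .1716 .01 .143 0
python3 - <<'E'
from h import *
import cv2
a=cv2.cvtColor(grab_frame("top"),4)[165:265,165:305]; b=cv2.cvtColor(grab_frame("side"),4)[135:235,205:305]
cv2.imwrite("pics/c1.png",np.hstack([cv2.resize(x,None,fx=3.3,fy=3.3,interpolation=2) for x in(a,b)]))
E
```

```text
d [-0.001  -0.0006  0.0912] rv [ 0.0009 -0.0002  0.0016] F [-0.1  0.3  0.2] t 1.6 [0.27 0.4  1.92 0.   0.82 0.12]
```

View pics/c1.png

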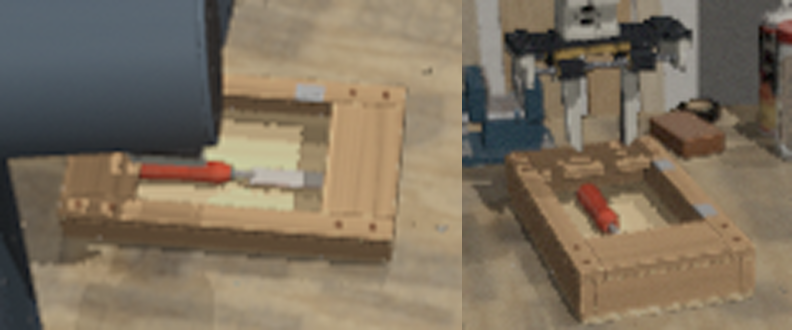

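The side view (right half) shows the open fingers at about (575,145) and (628,140), straddling the line of the handle above the opening. Descending.

In the tool's units: 0.089 m is 0.178, 0.082 m is 0.164.

Call:
inch_along:
  motion:
    - [[-0.002, 0, 0.06], [0, 0, 0]]
    - [[-0.002, 0, 0.12], [0, 0, 0]]
    - [[-0.002, 0, 0.15], [0, 0, 0]]
    - [[-0.002, 0, 0.164], [0, 0, 0]]
    - [[-0.002, 0, 0.178], [0, 0, 0]]

```text
time: 2.33
tool_pos: [0.4531, 0.1707, 0.0117]
tool_rot: [0.655, 0.756, 0.001, 0.0]
force: [0.0, 0.4, -0.1]
width: 0.502
grasp_force: 0.0
```

Call:
inch_along:
  motion:
    - [[0, 0, 0], [0, 0, 0]]
    - [[0, 0, 0], [0, 0, 0]]

```text
time: 2.58
tool_pos: [0.4529, 0.1704, 0.0117]
tool_rot: [0.655, 0.755, 0.0, 0.0]
force: [-0.1, -0.3, 0.3]
width: 0.498
grasp_force: 0.0
```

```bash
python3 - <<'E'
from h import *
import cv2
b=cv2.cvtColor(grab_frame("side"),4)[150:230,205:305]
cv2.imwrite("pics/c2.png",cv2.resize(b,None,fx=7,fy=7,interpolation=2))
E
```

```text
(no output)
```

View pics/c2.png

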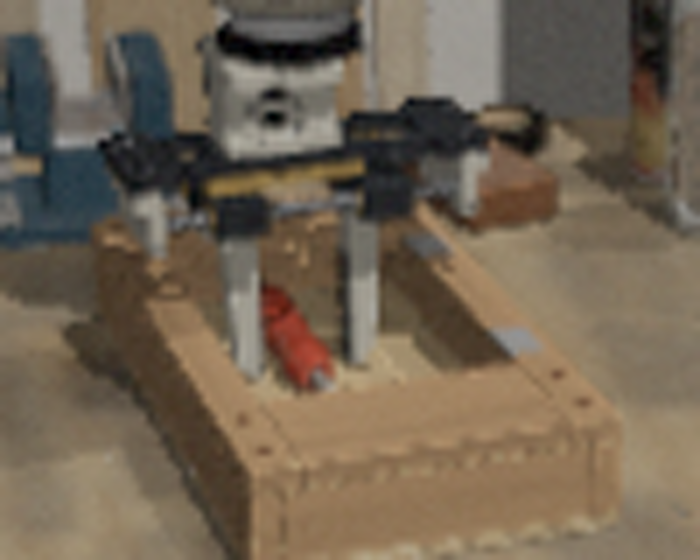

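The fingers are straddling the handle inside the opening: tips at (250,370) and (360,360), with the handle between them at (295,340). No contact force. Closing, then a small lift.

Call:
inch_along:
  motion:
    - [[0, 0, 0], [0, 0, 0]]
    - [[0, 0, 0], [0, 0, 0]]
    - [[0, 0, 0], [0, 0, 0]]
    - [[0, 0, 0], [0, 0, 0]]
    - [[0, 0, 0], [0, 0, 0]]
  jaw: 0.0

```text
time: 3.25
tool_pos: [0.4526, 0.1704, 0.0113]
tool_rot: [0.655, 0.756, -0.0, -0.0]
force: [-2.3, 0.2, 3.9]
width: 0.289
grasp_force: 30.0
```

Call:
inch_along:
  motion:
    - [[0, 0, -0.004], [0, 0, 0]]
    - [[0, 0, -0.008], [0, 0, 0]]
    - [[0, 0, -0.008], [0, 0, 0]]

```text
time: 3.62
tool_pos: [0.4527, 0.1704, 0.0154]
tool_rot: [0.655, 0.756, 0.0, 0.0]
force: [1.0, 0.3, -1.0]
width: 0.293
grasp_force: 30.0
```

Held (27 mm = handle width). Now sliding towards -y to free the butt from its rail.

In the tool's units: -0.022 m is -0.044, -0.016 m is -0.032.

Call:
inch_along:
  motion:
    - [[-0.016, 0, 0], [0, 0, 0]]
    - [[-0.032, 0, 0], [0, 0, 0]]
    - [[-0.044, 0, 0], [0, 0, 0]]
    - [[-0.044, 0, 0], [0, 0, 0]]

```text
time: 4.12
tool_pos: [0.4558, 0.1481, 0.0153]
tool_rot: [0.655, 0.755, -0.0, -0.0]
force: [-0.7, -0.2, -1.8]
width: 0.287
grasp_force: 30.0
```

Call:
inch_along:
  motion:
    - [[-0.006, 0, 0], [0, 0, 0]]
    - [[-0.012, 0, 0], [0, 0, 0]]
    - [[-0.012, 0, 0], [0, 0, 0]]

```text
time: 4.5
tool_pos: [0.4566, 0.1426, 0.0153]
tool_rot: [0.655, 0.755, -0.0, 0.0]
force: [-0.2, 0.7, -1.6]
width: 0.293
grasp_force: 30.0
```

```bash
python3 - <<'E'
from h import *
import cv2
a=cv2.cvtColor(grab_frame("top"),4)[175:255,175:295]; b=cv2.cvtColor(grab_frame("side"),4)[150:230,205:305]
cv2.imwrite("pics/c3.png",np.hstack([cv2.resize(x,(400*x.shape[1]//100,320),interpolation=2)[:, :400] if x is b else cv2.resize(x,(400,320),interpolation=2) for x in(a,b)]))
E
```

```text
(no output)
```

View pics/c3.png

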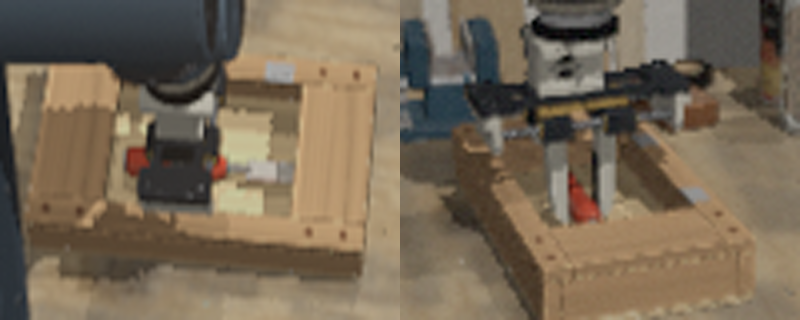

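The top view (left half) shows the handle's end at (128,160), just clear of the +y rail edge at about (110,160). I'll check that gap numerically.

```bash
python3 - <<'E'
from h import *
T=lambda a:np.array(a)/[[400/120,4]]+175
c=np.array([.4645,.1265]);yc=np.array([-.124,.992])
for px,z in (([128,161],.026),([110,160],.058),([296,170],.058),([228,168],.024)):
    P=atz("top",T([px]),z)[0]; print(P,(P[:2]-c)@yc)
E
```

```text
[0.44404201 0.20800237 0.026     ] 0.08338714159416614
[0.42532184 0.21789026 0.058     ] 0.09551722636274522
[0.45488505 0.03077447 0.058     ] -0.09376747349229876
[0.45974607 0.10521719 0.024     ] -0.02052305905786061
```

In the tool's units: -0.028 m is -0.056, 0.003 m is 0.006, 0.18 rad is 0.1146.

Call:
inch_along:
  motion:
    - [[0.006, 0, -0.026], [0, 0.0573, 0]]
    - [[0.002, 0, -0.056], [0, 0.1146, 0]]
    - [[0.002, 0, -0.056], [0, 0.1146, 0]]

```text
time: 4.97
tool_pos: [0.4571, 0.1429, 0.0438]
tool_rot: [0.653, 0.752, 0.059, -0.067]
force: [-0.4, 0.4, -1.6]
width: 0.29
grasp_force: 30.0
```

Call:
inch_along:
  motion:
    - [[0, 0, 0], [0, 0, 0]]

```text
time: 5.1
tool_pos: [0.4561, 0.1436, 0.0428]
tool_rot: [0.653, 0.752, 0.058, -0.067]
force: [1.3, 0.3, -1.3]
width: 0.286
grasp_force: 30.0
```

```bash
python3 goal.py .4566 .1426 .0153 .143 0
```

```text
d [-0.0059  0.0003  0.0269] rv [-0.0005 -0.178  -0.0012] F [ 1.3  0.3 -1.3] t 5.1 [ 0.1   0.5   1.98  0.28  0.69 -0.26]
```

In the tool's units: -0.025 m is -0.05, -0.002 m is -0.004, 0.17 rad is 0.1082.

Call:
inch_along:
  motion:
    - [[-0.002, 0, -0.024], [0, 0.0541, 0]]
    - [[-0.004, 0, -0.05], [0, 0.1082, 0]]
    - [[-0.004, 0, -0.05], [0, 0.1082, 0]]
    - [[-0.004, 0, -0.05], [0, 0.1082, 0]]

```text
time: 5.6
tool_pos: [0.4568, 0.1375, 0.0668]
tool_rot: [0.645, 0.744, 0.113, -0.131]
force: [-0.2, 0.3, -2.3]
width: 0.291
grasp_force: 30.0
```

```bash
python3 - <<'E'
from h import *
import cv2
a=cv2.cvtColor(grab_frame("top"),4)[165:265,165:305]; b=cv2.cvtColor(grab_frame("side"),4)[135:235,205:305]
cv2.imwrite("pics/c4.png",np.hstack([cv2.resize(x,None,fx=3.3,fy=3.3,interpolation=2) for x in(a,b)]))
E
```

```text
(no output)
```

View pics/c4.png

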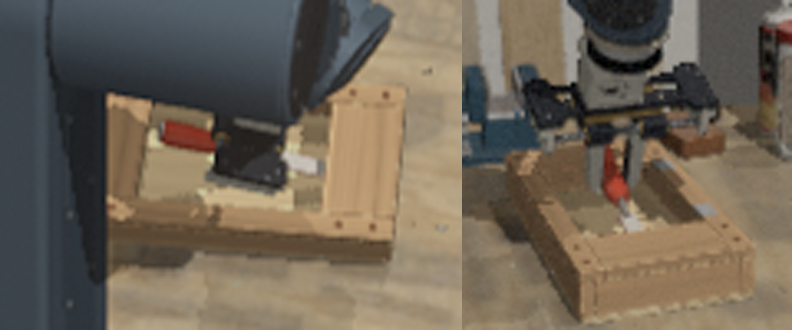

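The chisel now slants through the opening: butt at (165,130) raised, blade going under the -y rail at (320,165). No contact force. Drawing it out along its own axis, then lifting.

In the tool's units: 0.08 m is 0.16, 0.06 m is 0.12.

Call:
inch_along:
  motion:
    - [[0.04, 0, 0], [0, 0, 0]]
    - [[0.08, 0, 0], [0, 0, 0]]
    - [[0.12, 0, 0], [0, 0, 0]]
    - [[0.16, 0, 0], [0, 0, 0]]
    - [[0.16, 0, 0], [0, 0, 0]]

```text
time: 6.32
tool_pos: [0.4462, 0.2127, 0.0949]
tool_rot: [0.644, 0.745, 0.114, -0.131]
force: [0.7, 0.1, -1.6]
width: 0.292
grasp_force: 30.0
```

```bash
python3 goal.py .4468 .216 .21 .143 .35
```

```text
d [ 0.0423  0.0011 -0.107 ] rv [-0.0001  0.0009  0.0013] F [ 0.7  0.1 -1.6] t 6.325 [ 0.15  0.43  1.96  0.49  0.81 -0.34]
```

In the tool's units: -0.107 m is -0.214, 0.042 m is 0.084.

Call:
inch_along:
  motion:
    - [[0.02, 0, -0.052], [0, 0, 0]]
    - [[0.042, 0, -0.106], [0, 0, 0]]
    - [[0.062, 0, -0.16], [0, 0, 0]]
    - [[0.084, 0, -0.214], [0, 0, 0]]
    - [[0.084, 0, -0.214], [0, 0, 0]]

```text
time: 6.95
tool_pos: [0.4471, 0.2142, 0.2109]
tool_rot: [0.645, 0.744, 0.115, -0.13]
force: [-0.6, -1.1, -2.6]
width: 0.293
grasp_force: 30.0
```

Call:
inch_along:
  motion:
    - [[0, 0, 0], [0, 0, 0]]
    - [[0, 0, 0], [0, 0, 0]]
    - [[0, 0, 0], [0, 0, 0]]
    - [[0, 0, 0], [0, 0, 0]]

```text
time: 7.45
tool_pos: [0.4462, 0.2144, 0.2095]
tool_rot: [0.645, 0.744, 0.114, -0.132]
force: [-0.5, 0.5, -1.1]
width: 0.287
grasp_force: 30.0
```

```bash
python3 - <<'E'
from h import *
import cv2
a=cv2.cvtColor(grab_frame("top"),4)[165:265,165:305]; b=cv2.cvtColor(grab_frame("side"),4)[135:235,205:305]
cv2.imwrite("pics/c5.png",np.hstack([cv2.resize(x,None,fx=3.3,fy=3.3,interpolation=2) for x in(a,b)]))
E
```

```text
(no output)
```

View pics/c5.png

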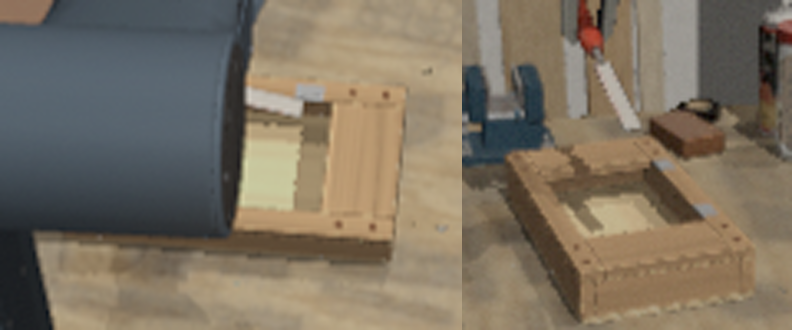

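The chisel hangs free above the empty cabinet, with its tip at (635,127) in the side view and (302,108) in the top view. I'll triangulate the tip height before handing in.

```bash
python3 - <<'E'
from h import *
o1,v1=ray("top",[[165+302/3.3,165+107/3.3]]);o2,v2=ray("side",[[205+(634-462)/3.3,135+127/3.3]])
A=np.c_[v1[0],-v2[0]];k,r,_,_=np.linalg.lstsq(A,o2-o1,rcond=None)
z=(o1+v1[0]*k[0]); print(z,o2+v2[0]*k[1])
if z[2]>.13: print(hand_in())
E
```

```text
[0.47040659 0.0554853  0.15769484] [0.47281443 0.05556508 0.15905977]
the job is handed in; nothing more can be done
None
```

The job is handed in at about 7.5 s of the 38 s allowed, with the gripper holding the chisel still above the cabinet. Its lowest point, the tip, measured about 0.158 m high, roughly 10 cm above the top of the frame. The pictures show the cabinet and sanding block undisturbed, and the arm never went near the mug or offcut.

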